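Push a loaded serving board across the gap into the warming station

TASK

First lift the blue lid of the warming station until it rests open against its stop. Then bring the serving board, with the blue casserole standing on it, from the butcher block across the open gap into the warming station, keeping it level so that it never sags into the gap and the casserole stays in place on it; it may have to be drawn out from the block's end plate before its rear handle can be taken. Finish with the board squarely in the station and pushed fully home against the end wall, the lid still open, and the other kitchenware left where it was.

Things in the scene. Friction and masses are not known exactly. Their poses are not given: they have to be found in the camera images.
- warmer: Fixed dark steel warming station; origin at table level under the middle of its bay. Deck 50 mm above the table, local x -107 to +85 mm (back wall, top 140 mm), local y -135 mm (end wall, top 132 mm) to +122 mm, where a bevelled lip slopes down to the entry edge at y = +140 mm. Front (-x) is open. Boards enter along local -y. Its place and yaw vary.
- bay_end (a point): Foot of the end wall's inner face, in the middle of the bay: station local (0, -135, 50) mm. The board's leading edge must come home against this face.
- lid (a joint): Hinge angle of the blue lid in rad: 0 = closed (lying level over the bay), 1.65 = open, against its stop, just past upright. Below about 1.57 it falls shut when let go, beyond that it stays open by its own weight. The hinge is almost free; the lid weighs about 0.3 kg.
- lid_bar (a point): Middle of the lid's round brass bar handle, 10 mm thick and 100 mm long along the station's y, standing 40 mm clear of the lid's free edge in the lid's plane (lid 8 mm thick, underside 136 mm above the table when closed). It faces local -x when the lid is closed and points up when open. 205 mm from the hinge axis.
- lid_hinge (a point): Point on the lid's hinge axis, level with the middle of the bar (station local x = +85, y = 0, 140 mm above the table). The axis is the station's y axis; opening swings the bar from the -x side up and over towards +x.
- block: Fixed pale butcher block, top 53 mm above the table; origin at table level, in the middle of the board's lane. Top: local x -90 to +145 mm, local y -155 mm (edge at the gap) to +150 mm (inner face of an upright steel end plate, top 125 mm above the table). It stands on the station's +y side, in line with it only to about 15 mm and 0.04 rad.
- block_edge (a point): Middle of the block's upper edge at the gap: block local (0, -155, 53) mm. From here to the station's entry edge the gap is open down to the table, 145 to 160 mm wide.
- board: Loose dark wooden board 140 (x) x 260 (y) x 12 mm, 0.35 kg, slides easily; origin: centre of underside. Local -y is its leading end. Starts with its rear end 2 to 9 mm from the end plate: no finger fits outside the rear handle. Loaded, its centre of mass is about 104 mm behind the leading end, less than the gap: unless the rear is held down, it tips into the gap.
- board_lead (a point): Middle of the lower edge of the board's leading end: board local (0, -130, 0) mm.
- grip_lead (a point): Middle of the leading brass bow handle: a square bar 12 x 12 mm, 100 mm long along the board's x, its centre 42 mm above the board's underside (24 mm clear space below the bar) and 12 mm in from the leading edge; two posts at 45 mm either side of its middle.
- grip_rear (a point): Middle of the same handle at the rear: board local (0, +118, 42) mm.
- board_spot (a point): Point on the board's upper face where the casserole belongs, board local (0, -44, 12) mm.
- cocotte: Loose round blue lidded casserole 77 mm across (100 mm over its ears), 60 mm high, about 0.55 kg, standing on the board near board_spot. Origin: centre of its underside. The lid does not come off.
- ramekin: Bystander: small white bowl, 72 mm across, 40 mm high, on the block behind the board. Origin: centre of its underside.
- salt_jar: Bystander: glass jar, 44 mm across, 60 mm high, on the block behind the board. Origin: centre of its underside.
- pepper_mill: Bystander: wooden mill, 56 mm across, 145 mm high. Origin: centre of its underside.
- sauce_bottle: Bystander: red bottle, 52 mm across, 170 mm high. Origin: centre of its underside.
- plate: Bystander: terracotta side plate, 140 mm across. Origin: centre of its underside.
- mug: Bystander: white mug, 76 mm across, 85 mm high. Origin: centre of its underside.
- spoon: Bystander: spoon lying in front of the station, on the robot's side. Origin: on its underside.
There are look-alikes about, which are no part of the job. What is shaped like the cocotte but yellow is not meant.

How it is judged (in metres and radians):
On the way, in this order (a step that is already met when the one before it is completed fails the run):
1. the lid is open against its stop (value of joint lid above 1.59 rad), for 0.2 s.
2. the board bridges the gap: its leading end is over the station's deck (y of board_lead in the frame of warmer below 0.115 m and z of board_lead in the frame of warmer above 0.044 m), for 0.1 s.
At the end, for the whole second after the job is handed in: Lid open against its stop (above 1.59 rad). Board flat and at rest on the station's deck, leading end within 8 mm of the end wall, within 18 mm of the bay's middle line, square within 0.08 rad; casserole upright on it within 30 mm of board_spot (value of joint lid above 1.59 rad and y of board_lead in the frame of warmer below -0.127 m and z of board_lead in the frame of warmer between 0.044 and 0.056 m and x of board in the frame of warmer between -0.018 and 0.018 m and angle between the y axis of board and the y axis of warmer, either way round below 0.08 rad and angle between board's own z axis and vertical below 0.03 rad and horizontal distance between cocotte and board_spot below 0.03 m and angle between cocotte's own z axis and vertical below 0.1 rad and linear speed of each of board, cocotte below 0.01 m/s); the robot touches nothing.
It fails at once if the board sags into the gap or tips: its leading end drops below 44 mm above the table (6 mm below the station's deck), or it tilts by more than 0.07 rad (height (world z) of board_lead below 0.044 m or angle between board's own z axis and vertical above 0.07 rad).
It fails at once if the casserole slides more than 35 mm from board_spot or tips (horizontal distance between cocotte and board_spot above 0.035 m or angle between cocotte's own z axis and vertical above 0.3 rad).
It fails at once if a bystander is moved by more than 30 mm (distance of any of ramekin, salt_jar, pepper_mill, sauce_bottle, plate, mug, spoon from where it was at the start of the episode above 0.03 m).
It also fails if it takes over 72 s, if anything falls off the work surface, if the arm or the gripper's body presses on something with over 40 N, if the wrist force passes 120 N, or if a joint passes its speed limit or range.

ROBOT

A 7-joint arm with a two-finger parallel gripper is mounted at the origin on the work surface. World frame = base frame: x ahead of the robot, y to its left, z up, the work surface at z = 0. Lengths are in mm, angles in rad, forces in N, time in s.
With the tool pointing down it reaches from about 425 to 875 mm from the base axis. Payload 9.9 kg.
Tool frame: the origin (TCP) lies on the centre line of the jaws, within the pads' length; the fingertips stand 22 mm ahead of it and the grasp point (between the pads) lies 3 mm ahead of it; z points along the fingers, y is the direction in which the jaws open and shut (so a half turn about z gives the same grasp; the last joint's range is limited). The gripper opens to 85 mm and grips with 20 to 120 N. Pads are 22 mm wide; open, the fingers measure 114 mm over their backs; the gripper's body (76 mm by 85 mm) begins 54 mm behind the grasp point. The pads swing forward as they close: fully open they stand 13 mm farther back than shut.
Start: joints at [1.211, 0.576, 0.025, 1.437, -0.015, 1.129, -0.057], TCP at [183.818, -649.492, 226.889] pointing down, gripper open.
Joint ranges: [-2.76, 2.76], [-0.34, 2.15], [-1.52, 1.57], [0.19, 2.46], [-1.09, 4.23], [0.17, 1.99], [-2.82, 2.82]. Speed limits (rad/s): [2.22, 2.22, 3.01, 3.01, 3.14, 3.14, 3.14].

INTERFACE

Orientations are given as a unit quaternion [x, y, z, w].
In Python, from rig import sensors, eyes, robot gives the robot as it stands.
- The arm moves only by the tool send_rows, never from a script. Its arguments are lists of equal length, an entry for each row: "delta_pos": the shift along the tool's x, y, z in m, a list of three; "turn": the turn about the tool's z in degrees; "hand": the closure, from 0 (fully open) to 1 (shut). A call has 1 to 12 rows; each row is the pose to reach, as a shift and turn from the pose commanded when the call began, along the tool's axes at that moment; what a row does not reach only later rows make up. A row lasts 1/8 s, in which the tool goes at most 62.5 mm and 10.7 degrees, less where a joint would pass 70% of its speed; a pose out of reach is approached as far as the arm can. A call with a gripper value outside its range is refused whole. The fingers move at their own pace and stop on an object; "grip_force" is the grip in N (left out, the last holds). Time passes only in rows, so rows that repeat a pose let the fingers close. It gives the time, the measured TCP pose, the force and the opening at its end, in the units of the state.
- sensors.state(): the state, without advancing time (a new reading comes with each control period).
- eyes.grab_frame(name): name is "scene" or "top"; returns the picture (400x640x3 uint8, red, green, blue); there is no depth.
- eyes.camera_info(name): a dict with "fx", "fy", "cx", "cy" (pixels), "distortion" ([k1, k2, p1, p2, k3] as OpenCV has them; the pictures are not rectified), "eye" and "orientation" of the camera in the world. Camera axes: x right, y down, z forward; pixel columns grow to the right and rows downward; lengths in mm; the calibration is good to about 2 mm. A picture is of the moment at which its call begins. camera_info takes no time and is no camera call.
- robot.close_job(): hands the job in, once; it reports no verdict.
The state is a dict: "clock": time; "q": joint angles; "joint_velocities": joint speeds; "tau": joint torques, N m; "tool_pos": TCP position; "tcp_rot": TCP orientation; "force": force on the tool from outside, world axes, zero at the start; "moment": the same for the moment, N m; "finger_gap": finger opening in mm.
Only numpy, scipy, OpenCV 4.12 (cv2) and the standard library are available. Lean on these libraries where they do the work, as an engineer would, in place of code of your own. Each camera call takes 0.05 s, during which the arm holds its last target. There are 200 camera calls.

## Working session

There is one attempt and no reset: what is moved stays moved. The work goes in short steps, Python scripts to look and compute and a tool call to move; the robot and the scene stay as the last step left them, time stands still between calls to the robot, and variables do not carry over. Pictures are saved under pics/ and viewed, about 8 in all and at most 12, crops included, and the job is handed in when it is done.

Besides the shell and the picture viewer there is one more tool, called after ">>>" by a JSON object that holds its "method" and its "body". send_rows: Moves the arm, as the interface text tells. Its arguments: {"type":"object","properties":{"delta_pos":{"type":"array","items":{"type":"array","items":{"type":"number"}}},"turn":{"type":"array","items":{"type":"number"}},"hand":{"type":"array","items":{"type":"number"}},"grip_force":{"type":"number"}},"required":["delta_pos","turn","hand"]}

```bash
mkdir -p pics; ls; python3 - <<'E'
from rig import sensors, eyes, robot
import cv2
print(sensors.state())
for n in("scene","top"):
    print(eyes.camera_info(n)); cv2.imwrite(f"pics/{n}0.png",eyes.grab_frame(n)[:,:,::-1])
E
```

```text
pics
{'clock': 0.0, 'q': array([ 1.21119267,  0.57652573,  0.02483384,  1.43792338, -0.01499064,
        1.12899073, -0.05651089]), 'joint_velocities': array([ 0.00024089, -0.00016345, -0.00021346,  0.00111262,  0.00063778,
        0.00122166, -0.00013388]), 'tau': array([-7.77127771e-04, -7.65750146e+01,  2.25004859e+00, -2.85966057e+01,
        1.52657751e-02,  1.27785860e-02, -3.49134541e-05]), 'tool_pos': array([ 183.69693281, -649.03945196,  226.04129731]), 'tcp_rot': array([ 9.90503812e-01,  1.37482751e-01, -1.58578842e-04, -8.16106432e-04]), 'force': array([0.13479341, 0.32956323, 0.60041828]), 'moment': array([ 0.00399851, -0.01488833,  0.01014669]), 'finger_gap': 85.1867249566261}
{'fx': 450.02473413345314, 'fy': 450.02473413345314, 'cx': 316.89980046137134, 'cy': 194.96771217130845, 'distortion': array([0.03057179, 0.        , 0.        , 0.        , 0.        ]), 'eye': array([ 905.87757136,  560.65834014, 1185.08559422]), 'orientation': array([ 0.29504124,  0.91594849, -0.26091067, -0.07690682])}
{'fx': 470.2363568788916, 'fy': 470.2363568788916, 'cx': 312.8091173339425, 'cy': 198.57414973420927, 'distortion': array([-0.05329532,  0.        ,  0.        ,  0.        ,  0.        ]), 'eye': array([ 308.54146158,   32.05532461, 1378.39861255]), 'orientation': array([ 0.70500859, -0.70386193,  0.06975567, -0.05172439])}
```

View pics/scene0.png

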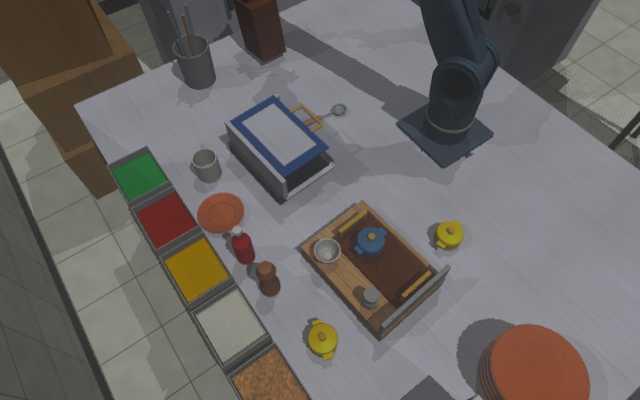

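View pics/top0.png

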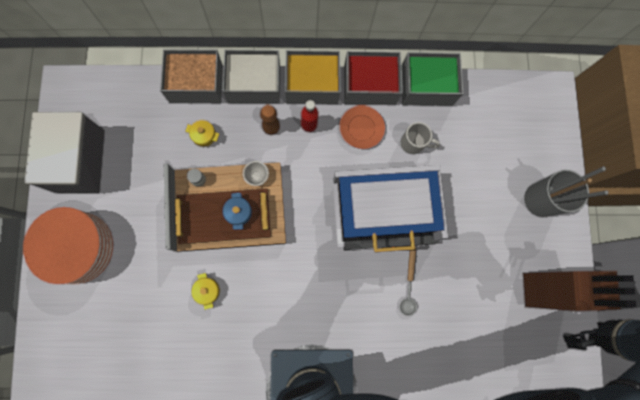

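Top view: the station with its blue lid is around (390,205) and its brass bar around (395,245). The block and board are around (225,207), with the blue cocotte at (236,210). Look-alikes are two yellow casseroles at (202,132) and (205,291), plus board handles against the lid bar. I'm choosing the blue casserole on the board, the brass bar at (395,245), and the handles at (178,217) and (265,211). Next is a close crop to check.

```bash
cat > h.py <<'E'
import numpy as np, cv2
from scipy.spatial.transform import Rotation as R
from rig import sensors, eyes, robot
def cam(n):
    c=eyes.camera_info(n); K=np.array([[c['fx'],0,c['cx']],[0,c['fy'],c['cy']],[0,0,1]])
    return K,np.array(c['distortion']),np.array(c['eye']),R.from_quat(c['orientation']).as_matrix()
def pt(n,uv,z):
    "pixel -> world at height z"
    K,D,e,M=cam(n); p=cv2.undistortPoints(np.array(uv,float).reshape(-1,1,2),K,D).reshape(-1,2)
    d=np.c_[p,np.ones(len(p))]@M.T
    return e+d*((np.atleast_1d(z)-e[2])/d[:,2])[:,None]
def px(n,P):
    K,D,e,M=cam(n); P=np.atleast_2d(P).astype(float)
    return cv2.projectPoints(P,cv2.Rodrigues(M.T)[0],-M.T@e,K,D)[0].reshape(-1,2)
def save(n,box,s,out,img=None):
    img=eyes.grab_frame(n) if img is None else img
    x0,y0,x1,y1=box
    cv2.imwrite(out,cv2.resize(img[y0:y1,x0:x1,::-1],None,fx=s,fy=s,interpolation=cv2.INTER_CUBIC))
E
python3 - <<'E'
import cv2,numpy as np
t=cv2.imread('pics/top0.png'); s=cv2.imread('pics/scene0.png')
a=cv2.resize(t[155:260,160:295],None,fx=3,fy=3,interpolation=2); b=cv2.resize(t[155:260,330:455],None,fx=3,fy=3,interpolation=2)
c=cv2.resize(s[195:335,295:455],None,fx=2,fy=2,interpolation=2)
d=cv2.resize(s[85:205,215:375],None,fx=2,fy=2,interpolation=2)
W=np.zeros((600,800,3),np.uint8)
W[:315,:405]=a;W[:315,410:785]=b;W[317:597,:320]=c;W[317:557,410:730]=d
cv2.imwrite('pics/c1.png',W)
E
```

```text
(no output)
```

View pics/c1.png

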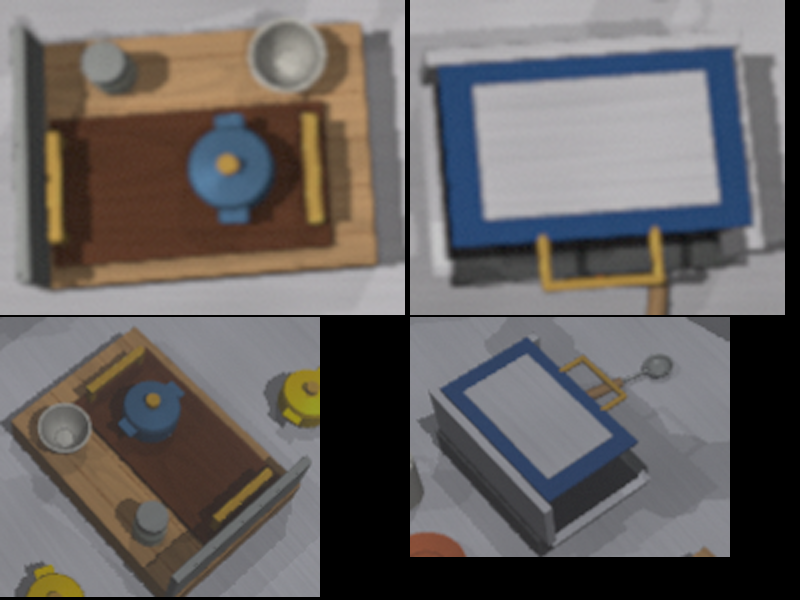

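```bash
python3 - <<'E'
from h import *
def A(p): return [160+(p[0]+.5)/3-.5,155+(p[1]+.5)/3-.5]
def B(p): return [330+(p[0]-410+.5)/3-.5,155+(p[1]+.5)/3-.5]
def C(p): return [295+(p[0]+.5)/2-.5,195+(p[1]-317+.5)/2-.5]
def D(p): return [215+(p[0]-410+.5)/2-.5,85+(p[1]-317+.5)/2-.5]
def show(k,n,uv,z):
    P=pt(n,uv,z); print(k,n,P[:,:2].round(1).tolist())
    for i in range(len(P)-1): d=P[i+1]-P[i]; print('   len',np.linalg.norm(d).round(1),'ang',np.degrees(np.arctan2(d[1],d[0])).round(1))
show('leadbar','top',[A((311,113)),A((315,222))],101)
show('rearbar','top',[A((54,132)),A((56,242))],101)
show('board r','top',[A((327,104)),A((331,245)),A((55,262))],65)
show('block r','top',[A((362,24)),A((376,264)),A((50,287))],53)
show('lid','top',[B(p) for p in((437,64),(737,46),(752,226),(452,249))],144)
show('bar','top',[B((547,285)),B((662,279))],145)
show('leadbar','scene',[C((88,390)),C((143,350))],101)
show('rearbar','scene',[C((270,473)),C((215,518))],101)
show('block','scene',[C((134,330)),C((12,417))],53)
show('lid','scene',[D(p) for p in((530,338),(636,441),(546,500),(442,391))],144)
show('bar','scene',[D((583,359)),D((625,397))],145)
show('cocotte knob','top',[A((228,163))],53+12+60)
show('cocotte knob','scene',[C((153,400))],53+12+60)
E
```

```text
leadbar top [[547.5, 135.8], [446.9, 130.5]]
   len 100.8 ang -177.0
rearbar top [[528.8, 371.0], [427.9, 364.4]]
   len 101.2 ang -176.3
board r top [[563.0, 123.8], [429.3, 118.0], [412.6, 373.9]]
   len 133.8 ang -177.5
   len 256.4 ang 93.7
block r top [[644.1, 92.1], [412.7, 76.4], [390.2, 380.6]]
   len 231.9 ang -176.1
   len 305.1 ang 94.2
lid top [[585.0, -69.3], [603.4, -342.6], [439.4, -348.4], [418.9, -80.8]]
   len 273.9 ang -86.2
   len 164.1 ang -178.0
   len 268.4 ang 94.4
bar top [[387.3, -163.8], [392.5, -265.7]]
   len 102.0 ang -87.1
leadbar scene [[549.7, 138.1], [451.1, 133.2]]
   len 98.7 ang -177.2
rearbar scene [[433.3, 367.4], [528.9, 371.4]]
   len 95.7 ang 2.4
block scene [[420.5, 80.4], [644.1, 91.2]]
   len 223.8 ang 2.8
lid scene [[439.3, -345.0], [424.7, -83.2], [587.1, -73.7], [605.5, -332.0]]
   len 262.2 ang 93.2
   len 162.7 ang 3.3
   len 258.9 ang -85.9
bar scene [[397.4, -258.8], [389.6, -159.1]]
   len 100.1 ang 94.5
cocotte knob top [[497.1, 207.4]]
cocotte knob scene [[497.6, 208.8]]
```

The crop confirms the blue cocotte on the board and the brass lid bar. My estimates agree between the two cameras: bar length 100, bow spacing 235 (should be 236), cocotte 74 mm behind the lead bar (should be 74). They give these poses:
- **Station:** about (511,-207), yaw 0.065.
- **Lid bar:** (392,-212).
- **Board bows:** (499,134) and (480,368), yaw 0.08.

I'm starting with the lid.

```bash
cat >> h.py <<'E'
def go(x,y,z,ang):
    "world target (mm) and world angle of tool y (deg) -> tool-frame delta (m), turn (deg)"
    s=sensors.state(); M=R.from_quat(s['tcp_rot']).as_matrix()
    d=M.T@(np.array([x,y,z])-s['tool_pos'])/1000
    a=np.degrees(np.arctan2(M[1,1],M[0,1])); t=(a-ang+180)%360-180
    print('at',s['tool_pos'].round(1),'toolY',round(a,1),'gap',round(s['finger_gap'],1),'F',s['force'].round(1),'t',round(s['clock'],2))
    print('delta',d.round(4),'turn',round(t,1))
E
python3 -c "
from h import *
go(392,-212,240,3.7)"
```

```text
at [ 183.7 -649.1  226.1] toolY -74.2 gap 85.2 F [-0.2  0.6 -0.1] t 0.1
delta [ 0.3194 -0.3639 -0.0133] turn -77.9
```

>>> {"method": "send_rows", "body": {"delta_pos": [[0.03,-0.035,-0.005],[0.06,-0.07,-0.01],[0.09,-0.105,-0.013],[0.12,-0.14,-0.013],[0.155,-0.18,-0.013],[0.19,-0.22,-0.013],[0.225,-0.255,-0.013],[0.26,-0.295,-0.013],[0.295,-0.335,-0.013],[0.3194,-0.3639,-0.0133],[0.3194,-0.3639,-0.0133],[0.3194,-0.3639,-0.0133]], "turn": [-8,-16,-24,-32,-40,-48,-56,-64,-72,-77.9,-77.9,-77.9], "hand": [0.65,0.65,0.65,0.65,0.65,0.65,0.65,0.65,0.65,0.65,0.65,0.65], "grip_force": 30}}

```text
clock: 1.6
tool_pos: [391.6, -212.9, 240.0]
tcp_rot: [0.684, 0.729, -0.0, -0.0]
force: [0.6, -0.2, 0.2]
finger_gap: 29.6
```

```bash
python3 -c "
from h import *
go(392,-212,142,3.7)
print(px('top',[[392,-212,145],[389,-162,145],[395,-262,145]]),px('scene',[[392,-212,145],[389,-162,145],[395,-262,145]]))
a=eyes.grab_frame('top')[180:290,330:470];b=eyes.grab_frame('scene')[60:190,230:390]
a=cv2.resize(a,None,fx=2.8,fy=2.8,interpolation=2);b=cv2.resize(b,None,fx=2.5,fy=2.5,interpolation=2)
W=np.zeros((330,800,3),np.uint8);W[:308,:392]=a;W[:325,400:]=b;cv2.imwrite('pics/l1.png',W[:,:,::-1])
"
```

```text
at [ 391.6 -212.9  240. ] toolY 3.6 gap 29.6 F [ 0.6 -0.2  0.2] t 1.6
delta [0.0009 0.0005 0.098 ] turn -0.1
[[393.49966057 247.86921043]
 [374.64118125 249.02376253]
 [412.2631769  246.71103453]] [[311.42049238 114.27893939]
 [321.82801617 124.053331  ]
 [301.31765814 104.78628567]]
```

View pics/l1.png

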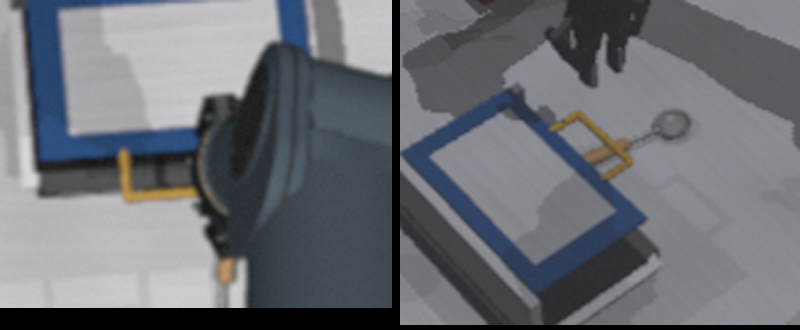

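The bar's corners in the scene camera are at about (301,105) and (322,124), matching the projected model within 1 px. The tool sits above it with the jaws astride, so I'm going down.

>>> {"method": "send_rows", "body": {"delta_pos": [[0.0,0.0005,0.03],[0.0,0.0005,0.06],[0.0,0.0005,0.08],[0.0,0.0005,0.098],[0.0,0.0005,0.098],[0.0,0.0005,0.098],[0.0,0.0005,0.098],[0.0,0.0005,0.098]], "turn": [0,0,0,0,0,0,0,0], "hand": [0.65,0.65,0.65,0.65,0.65,1,1,1], "grip_force": 30}}

```text
clock: 2.7
tool_pos: [392.8, -212.5, 142.7]
tcp_rot: [0.684, 0.729, 0.0, 0.0]
force: [0.2, 0.2, -0.2]
finger_gap: -0.2
```

The fingers shut without the bar. I need to look.

```bash
python3 -c "
from h import *
b=eyes.grab_frame('scene')[70:170,260:380]
cv2.imwrite('pics/l2.png',cv2.resize(b,None,fx=5,fy=5,interpolation=2)[:,:,::-1])
print(px('scene',[[392.8,-212.5,142.7-22],[392.8,-212.5,142.7]]))
"
```

```text
[[311.30076971 119.61840299]
 [311.12943564 114.80670109]]
```

View pics/l2.png

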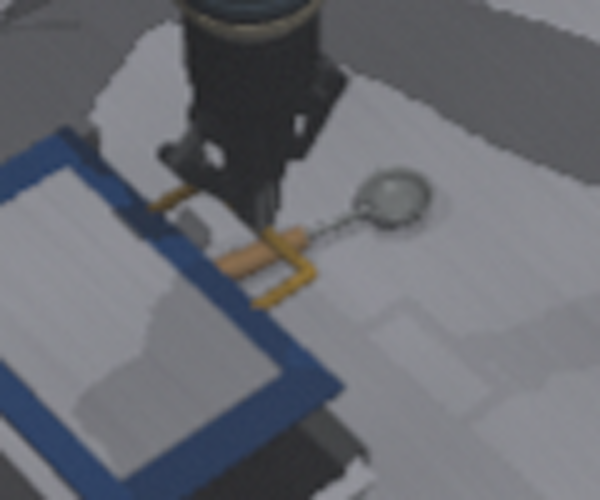

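```bash
python3 -c "
from h import *
for z in (240,228,218,208): print(z,px('scene',[[377,-213,z],[391.6,-212.9,z],[406,-212,z]]).round(1).tolist())
b=eyes.grab_frame('scene')[95:135,290:340]
b=cv2.convertScaleAbs(b,alpha=1.8)
cv2.imwrite('pics/l3.png',cv2.resize(b,None,fx=12,fy=12,interpolation=2)[:,:,::-1])
"
```

```text
240 [[314.7, 89.3], [310.6, 91.6], [306.6, 93.9]]
228 [[314.8, 92.3], [310.7, 94.6], [306.8, 96.9]]
218 [[314.8, 94.8], [310.8, 97.0], [306.9, 99.4]]
208 [[314.9, 97.2], [310.8, 99.4], [307.0, 101.8]]
```

View pics/l3.png

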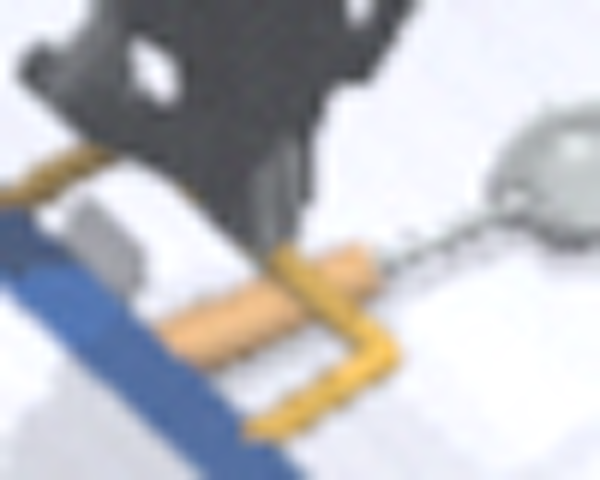

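The fingertips end on the bar's upper side. They appear about 20 mm higher than my model predicts (seen at row 115, predicted 119.6; the earlier view shows the same offset), so the pads slipped over the top. I'll reopen, go 22 mm lower while watching the force, and close again.

>>> {"method": "send_rows", "body": {"delta_pos": [[0,0,-0.01],[0,0,-0.01],[0,0,-0.01],[0,0,0.0],[0,0,0.01],[0,0,0.015],[0,0,0.02],[0,0,0.022],[0,0,0.022],[0,0,0.022],[0,0,0.022],[0,0,0.022]], "turn": [0,0,0,0,0,0,0,0,0,0,0,0], "hand": [0.65,0.65,0.65,0.65,0.65,0.65,0.65,0.65,1,1,1,1], "grip_force": 30}}

```text
clock: 4.3
tool_pos: [390.9, -212.4, 120.1]
tcp_rot: [0.684, 0.729, -0.001, -0.001]
force: [-5.2, 0.5, 2.9]
finger_gap: 8.4
```

Gripped at gap 8 with a small force. I'm lifting a little along the arc as a test.

>>> {"method": "send_rows", "body": {"delta_pos": [[0,0.0003,-0.0102],[0,0.001,-0.0205],[0,0.0023,-0.0306],[0,0.0041,-0.0407],[0,0.0041,-0.0407],[0,0.0041,-0.0407]], "turn": [0,0,0,0,0,0], "hand": [1,1,1,1,1,1], "grip_force": 40}}

```text
clock: 5.05
tool_pos: [394.8, -212.1, 161.2]
tcp_rot: [0.684, 0.729, -0.001, -0.001]
force: [-6.2, -0.1, -0.5]
finger_gap: 8.2
```

```bash
python3 -c "
from h import *
b=eyes.grab_frame('scene')[70:170,260:380]
b=cv2.convertScaleAbs(b,alpha=1.6)
cv2.imwrite('pics/l4.png',cv2.resize(b,None,fx=6,fy=6,interpolation=2)[:,:,::-1])
go(0,0,0,0)
"
```

```text
at [ 394.8 -212.1  161.1] toolY 3.7 gap 8.4 F [-7.  -0.5 -1.3] t 5.1
delta [ 0.2369 -0.3799  0.1623] turn 3.7
```

View pics/l4.png

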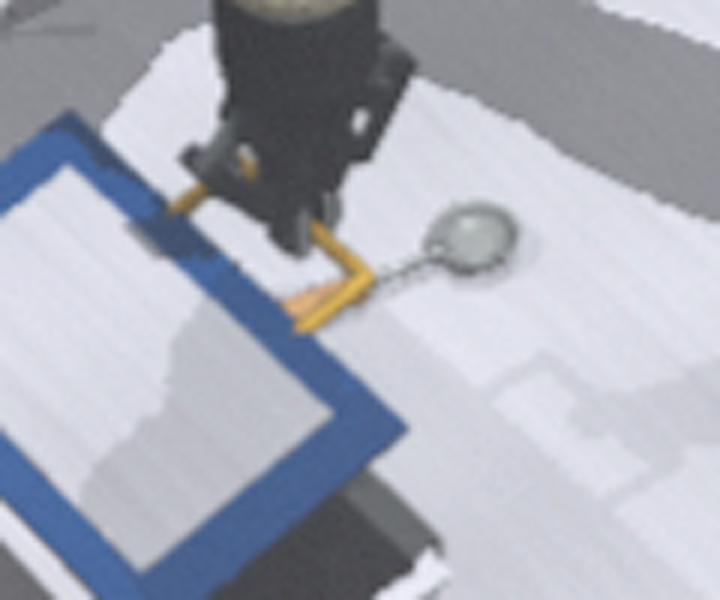

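The lid follows: the bar is held between the fingertips, around crop (300,235), with the front finger in the slot. The tips reach only about 10 mm below the bar, so the tips really sit about 30 mm higher than nominal from TCP z. I'll remember that for the board. Continuing the arc.

>>> {"method": "send_rows", "body": {"delta_pos": [[0,0.0045,-0.02],[0,0.0115,-0.039],[0,0.0205,-0.0575],[0,0.031,-0.075],[0,0.043,-0.0915],[0,0.057,-0.1065],[0,0.0725,-0.12],[0,0.089,-0.132],[0,0.107,-0.142],[0,0.126,-0.1505],[0,0.1455,-0.157],[0,0.1455,-0.157]], "turn": [0,0,0,0,0,0,0,0,0,0,0,0], "hand": [1,1,1,1,1,1,1,1,1,1,1,1], "grip_force": 60}}

```text
clock: 6.6
tool_pos: [543.8, -201.3, 320.0]
tcp_rot: [0.683, 0.73, 0.002, 0.001]
force: [-2.0, 2.8, 7.6]
finger_gap: 7.7
```

>>> {"method": "send_rows", "body": {"delta_pos": [[0,0.01,-0.0025],[0,0.02,-0.0045],[0,0.03,-0.006],[0,0.04,-0.007],[0,0.05,-0.0075],[0,0.057,-0.0075],[0,0.063,-0.0073],[0,0.068,-0.007],[0,0.068,-0.007]], "turn": [0,0,0,0,0,0,0,0,0], "hand": [1,1,1,1,1,1,1,1,1], "grip_force": 60}}

```text
clock: 7.72
tool_pos: [610.4, -196.6, 325.1]
tcp_rot: [0.683, 0.73, 0.001, -0.001]
force: [-0.4, 6.3, 1.7]
finger_gap: 7.8
```

>>> {"method": "send_rows", "body": {"delta_pos": [[0,0.003,0],[0,0.006,0.0005],[0,0.006,0.0005]], "turn": [0,0,0], "hand": [1,1,1], "grip_force": 30}}

```text
clock: 8.1
tool_pos: [611.6, -196.5, 324.9]
tcp_rot: [0.684, 0.73, -0.002, -0.004]
force: [-21.9, 7.8, 13.1]
finger_gap: 7.4
```

At the stop (22 N at x 611.6). Relaxing, releasing and rising.

>>> {"method": "send_rows", "body": {"delta_pos": [[0,-0.004,0],[0,-0.004,0],[0,-0.004,0],[0,-0.004,0],[0,-0.004,-0.03],[0,-0.004,-0.06],[0,-0.004,-0.08],[0,-0.004,-0.08]], "turn": [0,0,0,0,0,0,0,0], "hand": [0.9,0.6,0.5,0.5,0.5,0.5,0.5,0.5]}}

```text
clock: 9.1
tool_pos: [612.4, -198.3, 405.6]
tcp_rot: [0.684, 0.73, 0.001, 0.001]
force: [0.8, 1.1, -0.1]
finger_gap: 42.8
```

```bash
python3 -c "
from h import *
go(499,134,230,94.5)"
```

```text
at [ 612.4 -198.3  405.6] toolY 3.7 gap 42.8 F [ 0.8  1.1 -0.1] t 9.1
delta [ 0.339  -0.0923  0.1751] turn -90.8
```

>>> {"method": "send_rows", "body": {"delta_pos": [[0.04,-0.01,0],[0.08,-0.02,0],[0.12,-0.03,0],[0.16,-0.04,0],[0.2,-0.05,0.02],[0.24,-0.06,0.06],[0.28,-0.07,0.1],[0.31,-0.085,0.14],[0.339,-0.0923,0.1751],[0.339,-0.0923,0.1751],[0.339,-0.0923,0.1751]], "turn": [-8,-16,-25,-34,-43,-52,-61,-70,-80,-90.8,-90.8], "hand": [0.68,0.68,0.68,0.68,0.68,0.68,0.68,0.68,0.68,0.68,0.68]}}

```text
clock: 10.48
tool_pos: [497.0, 134.0, 228.1]
tcp_rot: [-0.039, 0.999, 0.0, -0.001]
force: [0.9, 0.4, -0.3]
finger_gap: 27.4
```

```bash
python3 -c "
from h import *
go(499,134.4,150,94.6)
f=eyes.grab_frame('scene')
b=cv2.resize(f[90:290,300:460],None,fx=2.9,fy=2.9,interpolation=2)
c=cv2.resize(f[40:215,195:345],None,fx=2.1,fy=2.1,interpolation=2)
W=np.zeros((580,790,3),np.uint8);W[:b.shape[0],:b.shape[1]]=b;W[:c.shape[0],470:470+c.shape[1]]=c
cv2.imwrite('pics/b1.png',cv2.convertScaleAbs(W,alpha=1.5)[:,:,::-1])
print(px('scene',[[499,134,101],[499,134,230],[499,134,208],[500,121,230],[498,147,230],[500,121,208],[498,147,208]]).round(1))
"
```

```text
at [497.  134.  228.1] toolY 94.5 gap 27.4 F [ 0.9  0.4 -0.3] t 10.47
delta [-0.0022  0.0002  0.0781] turn -0.1
[[352.7 220.4]
 [355.5 195.8]
 [355.  200.3]
 [352.  192.4]
 [359.1 199.2]
 [351.5 196.9]
 [358.5 203.7]]
```

View pics/b1.png

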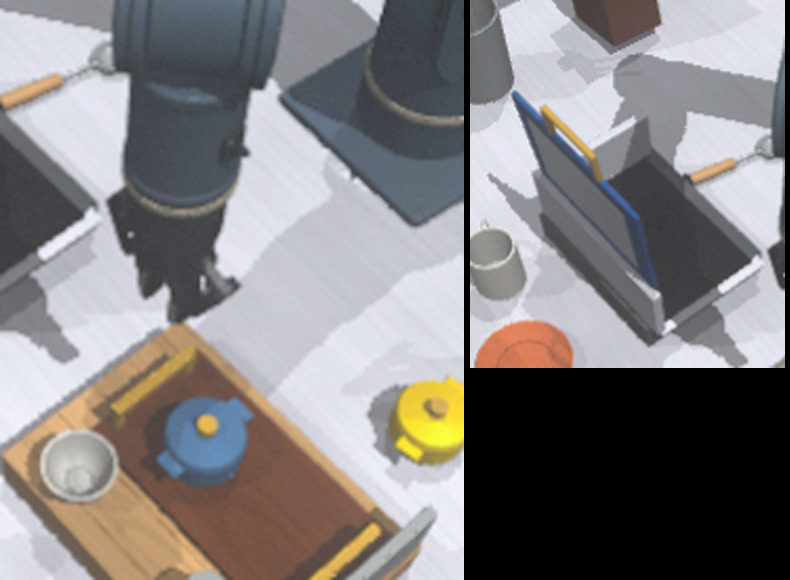

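The lid stands open and the tool is over the lead bow. The fingertips at (352,191) and (361,199) project to TCP height, so the tips are level with TCP z. I aim for TCP z about 77 (bar at 95, board top at 65) and go down in steps.

>>> {"method": "send_rows", "body": {"delta_pos": [[-0.002,0,0.03],[-0.002,0,0.06],[-0.002,0,0.09],[-0.002,0,0.105],[-0.002,0,0.12],[-0.002,0,0.127],[-0.002,0,0.127]], "turn": [0,0,0,0,0,0,0], "hand": [0.68,0.68,0.68,0.68,0.68,0.68,0.68]}}

```text
clock: 11.4
tool_pos: [499.7, 134.4, 102.3]
tcp_rot: [-0.039, 0.999, 0.0, -0.0]
force: [0.1, 0.5, 1.1]
finger_gap: 27.1
```

>>> {"method": "send_rows", "body": {"delta_pos": [[0,0,0.01],[0,0,0.018],[0,0,0.024],[0,0,0.024],[0,0,0.024],[0,0,0.024],[0,0,0.024]], "turn": [0,0,0,0,0,0,0], "hand": [0.68,0.68,0.68,0.68,1,1,1], "grip_force": 40}}

```text
clock: 12.28
tool_pos: [499.8, 134.5, 78.5]
tcp_rot: [-0.039, 0.999, 0.0, 0.0]
force: [-1.2, 0.5, 1.0]
finger_gap: 11.1
```

Gripped (gap 11.1 on the 12 mm bar). Drawing the board out 70 mm along its axis, gently.

>>> {"method": "send_rows", "body": {"delta_pos": [[0,-0.003,0],[0,-0.008,0],[0,-0.015,0],[0,-0.023,0],[0,-0.031,0],[0,-0.039,0],[0,-0.047,0],[0,-0.055,0],[0,-0.062,0],[0,-0.067,0],[0,-0.07,0],[0,-0.07,0]], "turn": [0,0,0,0,0,0,0,0,0,0,0,0], "hand": [1,1,1,1,1,1,1,1,1,1,1,1]}}

```text
clock: 13.78
tool_pos: [505.4, 63.7, 78.5]
tcp_rot: [-0.039, 0.999, -0.0, 0.0]
force: [0.1, 0.4, 6.0]
finger_gap: 11.1
```

>>> {"method": "send_rows", "body": {"delta_pos": [[0,0,0],[0,0,0],[0,0,-0.02],[0,0,-0.05],[0,0,-0.1],[0,0,-0.15],[0,0,-0.15]], "turn": [0,0,0,0,0,0,0], "hand": [0.7,0.68,0.68,0.68,0.68,0.68,0.68]}}

```text
clock: 14.65
tool_pos: [506.7, 65.0, 231.5]
tcp_rot: [-0.039, 0.999, 0.0, 0.003]
force: [-0.2, -0.4, 0.2]
finger_gap: 27.3
```

```bash
python3 -c "
from h import *
# rear bar expected 235.5 behind
x,y,a=505.5,64.5,np.radians(94.66)
X,Y=x+236*np.cos(a),y+236*np.sin(a); print(X,Y)
go(X,Y,230,94.6)
b=cv2.resize(eyes.grab_frame('top')[150:270,155:335],None,fx=4,fy=4,interpolation=2)
cv2.imwrite('pics/b2.png',cv2.convertScaleAbs(b,alpha=1.5)[:,:,::-1])
print(px('top',[[x,y,101],[X,Y,101]]))
"
```

```text
486.3267217227295 299.7198660829955
at [506.7  65.  231.5] toolY 94.5 gap 27.3 F [-0.2 -0.4  0.2] t 14.65
delta [0.002  0.2356 0.0014] turn -0.1
[[289.07344675 207.46912344]
 [202.96807037 214.08968983]]
```

View pics/b2.png

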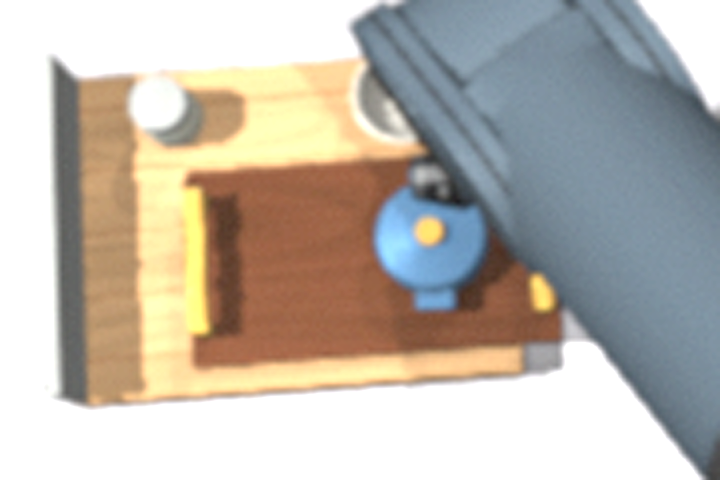

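The board is drawn out, with the rear bow at pixel (204,214.5) (predicted 203,214) and about 85 mm from the plate. The cocotte is in place. Moving to the rear bow.

>>> {"method": "send_rows", "body": {"delta_pos": [[0.001,0.04,0],[0.001,0.08,0],[0.002,0.12,0],[0.002,0.16,0],[0.002,0.2,0],[0.002,0.225,0.02],[0.002,0.234,0.05],[0.002,0.234,0.08],[0.002,0.234,0.11],[0.002,0.234,0.125],[0.002,0.234,0.125]], "turn": [0,0,0,0,0,0,0,0,0,0,0], "hand": [0.6,0.6,0.6,0.6,0.6,0.6,0.6,0.6,0.6,0.6,0.6]}}

```text
clock: 16.08
tool_pos: [484.1, 297.0, 102.0]
tcp_rot: [-0.039, 0.999, -0.001, -0.001]
force: [-1.5, -0.1, 1.3]
finger_gap: 34.4
```

>>> {"method": "send_rows", "body": {"delta_pos": [[0,0,0.01],[0,0,0.02],[0,0,0.028],[0,0,0.028],[0,0,0.028],[0,0,0.028],[0,0,0.028],[0,0,0.028]], "turn": [0,0,0,0,0,0,0,0], "hand": [0.6,0.6,0.6,0.6,1,1,1,1], "grip_force": 80}}

```text
clock: 17.08
tool_pos: [485.0, 298.0, 75.8]
tcp_rot: [-0.039, 0.999, 0.0, 0.0]
force: [-0.5, -0.9, 6.1]
finger_gap: 10.3
```

```bash
python3 -c "
from h import *
go(499,-91,78,93.7)"
```

```text
at [485.  298.   75.8] toolY 94.5 gap 10.3 F [-0.5 -0.9  6.1] t 17.07
delta [ 0.0166 -0.3889 -0.0024] turn 0.8
```

Gripped at the rear (gap 10.3). The station axis is at about x 511, y -205, and the bar's home point is about (504,-92). That makes the path tool-frame (+0.012, -0.390) with turn +0.8. Starting the slide.

>>> {"method": "send_rows", "body": {"delta_pos": [[0,-0.003,0],[0.0003,-0.008,0],[0.0005,-0.015,0],[0.0007,-0.023,0],[0.001,-0.031,0],[0.0012,-0.039,0],[0.0014,-0.047,0],[0.0017,-0.055,0],[0.0019,-0.062,0],[0.002,-0.067,0],[0.0021,-0.07,0],[0.0021,-0.07,0]], "turn": [0,0,0,0,0.1,0.1,0.1,0.1,0.1,0.1,0.1,0.1], "hand": [1,1,1,1,1,1,1,1,1,1,1,1], "grip_force": 100}}

```text
clock: 18.58
tool_pos: [488.8, 227.8, 75.9]
tcp_rot: [-0.038, 0.999, 0.0, 0.001]
force: [0.2, 1.9, 8.1]
finger_gap: 9.7
```

>>> {"method": "send_rows", "body": {"delta_pos": [[0,-0.003,0],[0.0003,-0.008,0],[0.0005,-0.014,0],[0.0007,-0.02,0],[0.001,-0.026,0],[0.0012,-0.032,0],[0.0014,-0.038,0],[0.0016,-0.043,0],[0.0018,-0.047,0],[0.0018,-0.05,0],[0.0018,-0.05,0]], "turn": [0,0,0,0,0.1,0.1,0.1,0.1,0.1,0.1,0.1], "hand": [1,1,1,1,1,1,1,1,1,1,1]}}

```text
clock: 19.95
tool_pos: [490.8, 177.9, 75.8]
tcp_rot: [-0.037, 0.999, 0.0, 0.001]
force: [-0.0, 2.0, 7.7]
finger_gap: 9.6
```

```bash
python3 -c "
from h import *
go(503.7,-92.2,75,93.7)
t=eyes.grab_frame('top');s=eyes.grab_frame('scene')
a=cv2.resize(t[150:260,220:460],None,fx=3.3,fy=3.3,interpolation=2)
b=cv2.resize(s[90:240,230:430],None,fx=2,fy=2,interpolation=2)
W=np.zeros((363+300,800,3),np.uint8);W[:a.shape[0],:a.shape[1]]=a;W[363:663,:400]=b
W=W[:600]
cv2.imwrite('pics/b3.png',cv2.convertScaleAbs(W,alpha=1.5)[:,:,::-1])
"
```

```text
at [490.8 177.9  75.8] toolY 94.3 gap 9.6 F [-0.   2.   7.7] t 19.95
delta [ 0.0073 -0.2703  0.0006] turn 0.6
```

View pics/b3.png

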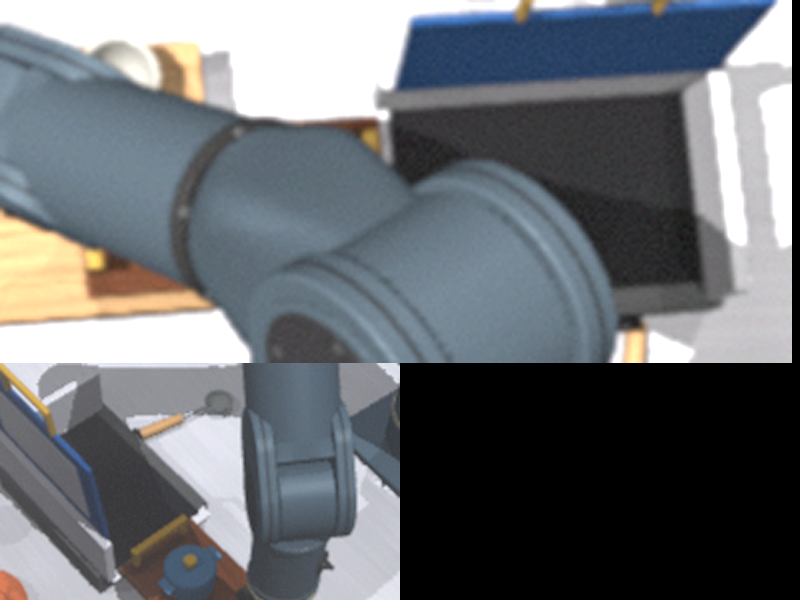

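The bridge is nearly made: the lead end is at the lip at crop (380,120), the lid is open and the cocotte is in place. I'm checking the bay's end-wall corners at crop (690,92) and (700,288) against the station estimate.

```bash
python3 -c "
from h import *
P=pt('top',[[220+x/3.3-.35,150+y/3.3-.35] for x,y in((690,92),(700,288),(392,112))],50)
print(P.round(1), P[0]-P[1])
a=np.radians(3.7);r=np.array([[np.cos(a),np.sin(a)],[-np.sin(a),np.cos(a)]])
print(((P[:,:2]-[511,-205])@r.T).round(1))
"
```

```text
[[ 603.1 -340.6   50. ]
 [ 429.5 -342.    50. ]
 [ 583.6  -76.1   50. ]] [173.57097208   1.3595687    0.        ]
[[  83.1 -141.3]
 [ -90.2 -131.4]
 [  80.8  123.9]]
```

>>> {"method": "send_rows", "body": {"delta_pos": [[0,-0.003,0],[0.0002,-0.008,0],[0.0004,-0.014,0],[0.0006,-0.021,0],[0.0008,-0.029,0],[0.001,-0.038,0],[0.0012,-0.047,0],[0.0014,-0.056,0],[0.0018,-0.065,0],[0.002,-0.072,0],[0.0021,-0.077,0],[0.0022,-0.08,0]], "turn": [0,0,0,0,0.1,0.1,0.1,0.1,0.1,0.2,0.2,0.2], "hand": [1,1,1,1,1,1,1,1,1,1,1,1]}}

```text
clock: 21.55
tool_pos: [494.8, 98.4, 76.0]
tcp_rot: [-0.036, 0.999, 0.001, 0.001]
force: [0.5, 4.5, 10.2]
finger_gap: 9.9
```

>>> {"method": "send_rows", "body": {"delta_pos": [[0,-0.003,-0.0003],[0,-0.006,-0.0005],[0,-0.008,-0.0007],[0.0001,-0.01,-0.001],[0.0001,-0.01,-0.001]], "turn": [0,0,0,0,0], "hand": [1,1,1,1,1]}}

```text
clock: 22.18
tool_pos: [494.2, 86.9, 75.9]
tcp_rot: [-0.035, 0.999, -0.001, -0.001]
force: [0.5, -0.8, -0.3]
finger_gap: 9.6
```

>>> {"method": "send_rows", "body": {"delta_pos": [[0,-0.003,0],[0.0002,-0.008,0],[0.0004,-0.014,0],[0.0006,-0.021,0],[0.0008,-0.028,0],[0.001,-0.035,0.0],[0.0012,-0.042,0],[0.0014,-0.048,0.0005],[0.0016,-0.054,0.001],[0.0017,-0.058,0.0015],[0.0018,-0.06,0.002],[0.0018,-0.06,0.002]], "turn": [0,0,0,0,0.1,0.1,0.1,0.1,0.1,0.2,0.2,0.2], "hand": [1,1,1,1,1,1,1,1,1,1,1,1]}}

```text
clock: 23.68
tool_pos: [497.1, 27.4, 74.2]
tcp_rot: [-0.034, 0.999, -0.0, -0.0]
force: [0.8, -1.2, -5.0]
finger_gap: 9.7
```

```bash
python3 -c "
from h import *
go(502.5,-92.2,73,93.7)"
```

```text
at [497.1  27.4  74.2] toolY 93.9 gap 9.7 F [ 0.8 -1.2 -5. ] t 23.68
delta [ 0.0027 -0.1197  0.0013] turn 0.2
```

>>> {"method": "send_rows", "body": {"delta_pos": [[0,-0.003,0],[0.0002,-0.008,0],[0.0004,-0.015,0],[0.0007,-0.024,0],[0.0009,-0.034,0.0],[0.0012,-0.044,0.0003],[0.0014,-0.054,0.0005],[0.0017,-0.064,0.0007],[0.0019,-0.074,0.001],[0.0021,-0.082,0.001],[0.0022,-0.088,0.001],[0.0023,-0.09,0.001]], "turn": [0,0,0,0,0.1,0.1,0.1,0.1,0.1,0.2,0.2,0.2], "hand": [1,1,1,1,1,1,1,1,1,1,1,1]}}

```text
clock: 25.18
tool_pos: [501.0, -62.5, 73.3]
tcp_rot: [-0.032, 0.999, 0.0, -0.0]
force: [-0.3, 0.6, -3.0]
finger_gap: 9.8
```

```bash
python3 -c "
from h import *
go(502.5,-92.2,73,93.7)"
```

```text
at [501.  -62.5  73.3] toolY 93.7 gap 9.8 F [-0.3  0.6 -3. ] t 25.18
delta [ 0.0004 -0.0298  0.0003] turn -0.0
```

Easing in toward the end wall.

>>> {"method": "send_rows", "body": {"delta_pos": [[0,-0.003,0],[0,-0.007,0],[0,-0.011,0],[0,-0.015,0.0003],[0,-0.018,0.0005],[0,-0.021,0.0005],[0,-0.023,0.0005],[0,-0.025,0.0005]], "turn": [0,0,0,0,0,0,0,0], "hand": [1,1,1,1,1,1,1,1]}}

```text
clock: 26.18
tool_pos: [502.7, -87.1, 72.9]
tcp_rot: [-0.032, 0.999, 0.0, 0.0]
force: [0.2, 1.8, -1.0]
finger_gap: 9.8
```

>>> {"method": "send_rows", "body": {"delta_pos": [[0,-0.0015,0],[0,-0.003,0],[0,-0.0045,0],[0,-0.006,0],[0,-0.007,0],[0,-0.008,0],[0,-0.008,0]], "turn": [0,0,0,0,0,0,0], "hand": [1,1,1,1,1,1,1]}}

```text
clock: 27.05
tool_pos: [502.9, -92.9, 72.9]
tcp_rot: [-0.033, 0.999, 0.001, -0.0]
force: [-2.0, 9.3, 1.1]
finger_gap: 9.7
```

>>> {"method": "send_rows", "body": {"delta_pos": [[0,-0.0015,0.0003],[0,-0.003,0.0005],[0,-0.003,0.0005]], "turn": [0,0,0], "hand": [1,1,1]}}

```text
clock: 27.42
tool_pos: [502.9, -93.0, 72.8]
tcp_rot: [-0.034, 0.999, 0.003, 0.0]
force: [-6.0, 19.3, 8.7]
finger_gap: 9.5
```

Home: stopped at y -93.0 with 19 N, and no advance since the last push. Relaxing, releasing and rising.

>>> {"method": "send_rows", "body": {"delta_pos": [[0,0.002,0],[0,0.004,-0.0005],[0,0.004,-0.0005],[0,0.004,-0.0005],[0,0.004,-0.0005],[0,0.004,-0.02],[0,0.004,-0.05],[0,0.004,-0.1],[0,0.004,-0.15],[0,0.06,-0.2],[0,0.12,-0.22],[0,0.16,-0.22]], "turn": [0,0,0,0,0,0,0,0,0,0,0,0], "hand": [1,1,0.65,0.65,0.65,0.65,0.65,0.65,0.65,0.65,0.65,0.65]}}

```text
clock: 28.92
tool_pos: [493.4, 63.4, 294.3]
tcp_rot: [-0.032, 0.999, -0.0, 0.002]
force: [0.1, 0.0, 0.6]
finger_gap: 29.7
```

>>> {"method": "send_rows", "body": {"delta_pos": [[0,0.05,0],[0,0.1,0],[0,0.15,0],[0,0.2,0],[0,0.2,0]], "turn": [0,0,0,0,0], "hand": [0.65,0.65,0.65,0.65,0.65]}}

```text
clock: 29.55
tool_pos: [478.5, 265.5, 292.6]
tcp_rot: [-0.036, 0.999, 0.001, -0.0]
force: [0.3, 0.0, -0.1]
finger_gap: 29.9
```

```bash
python3 -c "
from h import *
print(sensors.state()['tool_pos'])
t=eyes.grab_frame('top');s=eyes.grab_frame('scene')
W=np.zeros((600,800,3),np.uint8)
a=cv2.resize(t[150:270,325:465],None,fx=4,fy=4,interpolation=2)[:,:410]
a=cv2.resize(t[155:265,325:455],None,fx=3.2,fy=3.2,interpolation=2)
b=cv2.resize(s[70:215,205:355],None,fx=2.5,fy=2.5,interpolation=2)
c=cv2.resize(t[80:330,120:480],None,fx=.9,fy=.9,interpolation=3)
W[:a.shape[0],:a.shape[1]]=a;W[:b.shape[0],421:421+b.shape[1]]=b;W[370:370+c.shape[0],:c.shape[1]]=c
cv2.imwrite('pics/f.png',cv2.convertScaleAbs(W,alpha=1.5)[:,:,::-1])
"
```

```text
[478.47160402 265.54380607 292.56511697]
```

View pics/f.png

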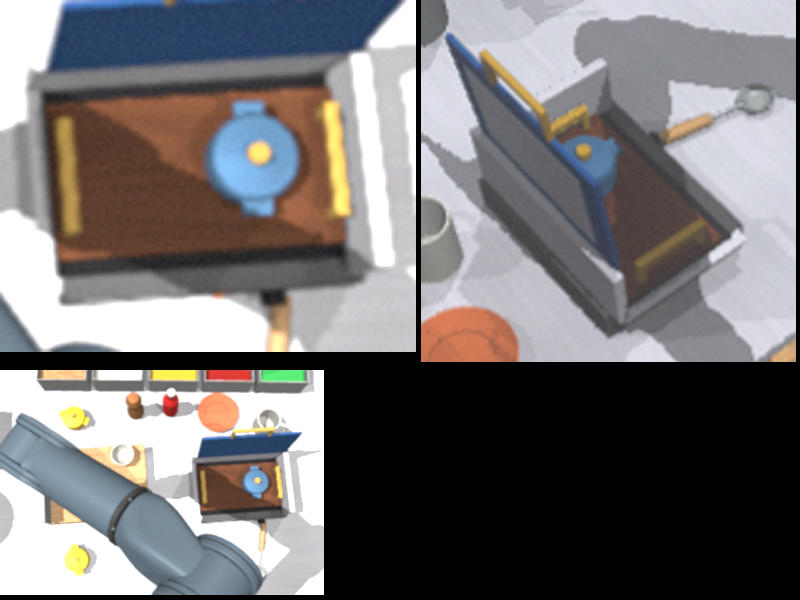

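The board lies in the bay with its lead end at the end wall. The bows are at crop (337,159) and (68,175), the casserole knob at (260,153), and the lid is open. One numeric check before handing in.

```bash
python3 -c "
from h import *
f=lambda x,y:[325+(x+.5)/3.2-.5,155+(y+.5)/3.2-.5]
P=pt('top',[f(337,159),f(68,175),f(260,153)],[98,98,122])
d=P[1]-P[0];print(P.round(1),np.hypot(*d[:2]),np.degrees(np.arctan2(d[1],d[0])))
a=np.radians(3.7);r=np.array([[np.cos(a),np.sin(a)],[-np.sin(a),np.cos(a)]])
print(((P[:,:2]-[510,-205])@r.T).round(1))
Q=pt('top',[f(45,92),f(326,78)],56);print('board/backwall line',Q.round(1),((Q[:,:2]-[510,-205])@r.T).round(1))
"
```

```text
[[ 516.  -327.3   98. ]
 [ 501.3  -92.1   98. ]
 [ 517.1 -254.3  122. ]] 235.61831225944073 93.5908630591969
[[  -1.9 -122.4]
 [  -1.4  113.2]
 [   3.9  -49.6]]
board/backwall line [[ 582.9  -76.4   56. ]
 [ 597.2 -332.2   56. ]] [[  81.1  123.6]
 [  78.8 -132.6]]
```

```bash
python3 -c "
from rig import robot
print(robot.close_job())"
```

```text
the job is handed in; nothing more can be done
None
```

I opened the lid to its stop, slid the board across the gap and pushed it home against the end wall. I handed the job in at about 29.7 s of the 72 s allowed; no verdict is reported.

- **Lid:** the bar met its stop with 22 N, was released there, and the last picture shows the lid still open.
- **Board:** I drew it 70 mm off the end plate by the lead handle, then held the rear handle all the way across the gap. In the last picture its lead end is about 134 mm along the bay (the wall is at 135 mm). It sits about 2 mm off the bay's middle line and is square to about 0.002 rad by my yaw estimate. The final push stopped dead at 19 N.
- **Casserole:** it is on the board, upright, within about 7 mm of its spot.
- **Bystanders:** none look moved in the last pictures, but I judged this by eye, and the arm hid the salt jar.

**What disagreed or failed:**
- **First lid grasp:** it closed on nothing, because the fingertips sat roughly 20–30 mm higher than the TCP figures imply. I corrected for that in every later grasp.
- **Station position:** the camera readings for the station disagreed by 2–3 mm, and one bay corner was further off than that, probably the front rim.

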